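# Make up two resin-print kits and clear the vial chute

### The job

Make up two kits: in the steel tray, stand the white vase upright in the middle of the dark disc and lay the amber vial in the black cradle; in the orange vat, stand the yellow bracket upright in the middle of the dark disc and lay the blue vial in the black cradle. The blue vial is jammed lengthwise at the foot of the feed chute: lift it out, and let the amber vial behind it roll down to the stop before you take it. Set the prints down gently and leave the green vase where it is.

Things in the scene. Friction and masses are not known exactly. Their poses are not given: they have to be found in the camera images.
- white_vase: White resin vase, round, standing, 88 mm tall (all sizes in mm); loose, about 80 g. Origin: centre of its underside; z up. Base diameter 44; straight belly of diameter 54 from 28 to 58 above the base (grip it there from above); neck diameter 32 at 74 to 78; rim diameter 42.
- bracket: Yellow resin bracket, standing, loose, about 60 g. Origin: centre of underside; z up. Sizes in mm: base plate 44 (own x) by 38 (own y), 10 high; in its middle an upright plate 14 thick (own x), 38 wide (own y), top 58 above the underside: grip it across its thickness, along own x. Small gussets at the +y edge reach 25 above the underside.
- blue_vial: Blue closed vial with a white cap, a plain cylinder of diameter 30 mm and length 46 mm; loose, about 35 g. Origin: its centre; its axis is its own x. It starts in the chute, lying along the chute with one end against the stop, so its axis slopes 8 degrees.
- amber_vial: Amber (orange-brown) closed vial, white cap: a plain cylinder, diameter 30 mm, length 46 mm; loose, 35 g. Origin: its centre; its axis is its own y (the other axes turn as it rolls). It starts lying across the chute against the upper end of the blue vial, and rolls down to the stop by itself within about a second once the blue one is lifted away.
- tray: Fixed steel tray 150 (own x) x 220 (own y), walls 18 high, 4 thick (mm). Origin: centre of underside; z up. Dark disc, diameter 76, at own (0,52), top 6 above counter. Black cradle at own (0,-48): block 44 x 40 (own y), top 16 above counter, with two ribs 5 high along own y, inner faces at x = -10.5 and 10.5; a vial lies between them, overhanging 3 each end, its centre 32 above counter.
- vat: Fixed empty orange plastic vat 150 (own x) x 220 (own y), walls 34 high, 5 thick (mm). Origin: centre of underside; z up. Dark disc, diameter 84, at own (0,52), top 7 above counter. Black cradle at own (0,-48), shaped as the tray's (block 44 x 40, ribs 5 high along own y) but its top 23 above counter; a vial lies in it along own y, its centre 39 above counter.
- chute: Fixed aluminium chute, slope 8 deg (sizes in mm). Origin: on the counter below the foot of the stop's inner face; own x points upslope, z up. Trough floor 30 above counter at the stop, 155 long, 52 wide; side walls 6 high; stop (4 thick) and upper end wall 22 high. Vial centres: blue starts at (21,0,48), amber at (59,0,53); amber at the stop is at (13,0,47), axis along own y, ends free.
- green_vase: Green resin vase of the same shape and size as the white one; loose; not part of either kit, to be left standing where it is. Origin: centre of its underside.
Not all that is in view belongs to the job. Several things have the shape of the chute; the one meant has the colours described above. There is more than one size of the blue_vial; the job needs the larger.

How it is judged:
On the way:
1. with the blue vial out of the way, the amber vial has rolled down to the chute's stop and lies there untouched by the fingers (x of amber_vial in the frame of chute between 0.004 and 0.022 m and z of amber_vial in the frame of chute between 0.04 and 0.054 m and y of amber_vial in the frame of chute between -0.015 and 0.015 m and contact force between the fingers and amber_vial below 0.2 N), for 0.2 s.
At the end, for the whole second after the job is handed in: Prints upright (0.1 rad), each within 14 mm of its disc's centre in own x and y of its container; vials lying in their cradles: within 6 mm across, 12 mm along, 4 mm of seated height, 0.2 rad in direction; all released and at rest; green vase moved less than 2 cm (x of white_vase in the frame of tray between -0.014 and 0.014 m and y of white_vase in the frame of tray between 0.038 and 0.066 m and z of white_vase in the frame of tray between 0.003 and 0.009 m and angle between each of white_vase, bracket's own z axis and vertical below 0.1 rad and linear speed of each of white_vase, amber_vial, bracket, blue_vial below 0.02 m/s and angular speed of each of white_vase, amber_vial, bracket, blue_vial below 0.3 rad/s and contact force between the fingers and white_vase below 0.1 N and x of amber_vial in the frame of tray between -0.006 and 0.006 m and y of amber_vial in the frame of tray between -0.06 and -0.036 m and z of amber_vial in the frame of tray between 0.0277 and 0.0357 m and angle between the y axis of amber_vial and the y axis of tray, either way round below 0.2 rad and contact force between the fingers and amber_vial below 0.1 N and x of bracket in the frame of vat between -0.014 and 0.014 m and y of bracket in the frame of vat between 0.038 and 0.066 m and z of bracket in the frame of vat between 0.004 and 0.01 m and contact force between the fingers and bracket below 0.1 N and x of blue_vial in the frame of vat between -0.006 and 0.006 m and y of blue_vial in the frame of vat between -0.06 and -0.036 m and z of blue_vial in the frame of vat between 0.0347 and 0.0427 m and angle between the x axis of blue_vial and the y axis of vat, either way round below 0.2 rad and contact force between the fingers and blue_vial below 0.1 N); the robot touches nothing.
It fails at once if white vase dropped onto its disc (faster than 0.5 m/s within 3 cm of it, a fall of over a centimetre) (x of white_vase in the frame of tray between -0.05 and 0.05 m and y of white_vase in the frame of tray between 0.002 and 0.102 m and z of white_vase in the frame of tray below 0.036 m and linear speed of white_vase above 0.5 m/s).
It fails at once if bracket dropped onto its disc (faster than 0.5 m/s within 3 cm of it, a fall of over a centimetre) (x of bracket in the frame of vat between -0.05 and 0.05 m and y of bracket in the frame of vat between 0.002 and 0.102 m and z of bracket in the frame of vat below 0.037 m and linear speed of bracket above 0.5 m/s).
It fails at once if the green vase is moved more than 2 cm or tipped over (distance of green_vase from where it was at the start of the episode above 0.02 m or angle between green_vase's own z axis and vertical above 0.5 rad).
It also fails if it takes over 106 s, if anything falls off the work surface, if the arm or the gripper's body presses on something with over 40 N, if the wrist force passes 120 N, or if a joint passes its speed limit or range.

### The arm

A 6-joint arm with a two-finger parallel gripper is mounted at the origin on the work surface. World frame = base frame: x ahead of the robot, y to its left, z up, the work surface at z = 0. Lengths are in m, angles in rad, forces in N, time in s.
With the tool pointing down it reaches from about 0.35 to 1 m from the base axis. Payload 7.1 kg.
Tool frame: the origin (TCP) lies between the finger pads; the fingertips stand 22 mm ahead of it and the grasp point (between the pads) lies 3 mm ahead of it; z points along the fingers, y is the line along which they close (so a half turn about z gives the same grasp; the last joint's range is limited). The gripper opens to 85 mm and grips with 20 to 120 N. Pads are 22 mm wide; open, the fingers measure 114 mm over their backs; the gripper's body (76 mm by 85 mm) begins 54 mm behind the grasp point. The pads swing forward as they close: fully open they stand 13 mm farther back than shut.
Start: joints at [-0.019, 0.423, 1.63, -0, 1.089, -0.019], TCP at [0.625, 0, 0.253] pointing down, gripper open.
Joint ranges: [-3, 3], [-0.9, 2.11], [0.09, 2.58], [-1.31, 4.45], [0.11, 2.69], [-2.54, 2.54]. Speed limits (rad/s): [2.39, 2.39, 3.01, 3.14, 3.14, 3.14].

### API

Orientations are given as a rotation vector (axis times angle).
In Python, from rig import manip gives the robot as it stands. The module is installed in compiled form; this text tells all that it offers. Calls block until the motion is done:
- manip.move_to(position, orientation): joint-space move of the TCP to a pose.
- manip.servo_line(position, orientation=None, rate=0.15): straight line of the TCP; orientation=None keeps the orientation; rate is the mean speed in m/s.
- manip.set_joints(angles): joint-space move.
- manip.command_gripper(opening, f_grip=None): finger opening in m; f_grip is the grip in N (None keeps the last); returns when the fingers have stopped.
- manip.hold(seconds).
- manip.solve_ik(position, orientation): joint angles nearest the present ones, or None.
- manip.camera(name): name is "scene" or "side" or "wrist"; returns a dict with "image" (480x640x3 uint8, red, green, blue), "fx", "fy", "cx", "cy" (pixels), "k1" (the pictures are not rectified: a ray, as slopes to the right and down, at radius r is drawn at 1 + k1 r^2 times it, then the intrinsics apply), "cam_to_world" (4x4, takes a point from camera to world coordinates); the wrist camera has in their place "mount" (4x4, takes a point from camera to tool coordinates, whose origin is the TCP and whose axes are the flange's). Camera axes: x right, y down, z forward; pixel columns grow to the right and rows downward; lengths in m; the calibration is good to about 2 mm. A picture is of the moment at which its call begins: read the wrist's pose just before it. There is no depth.
A pose or a line that the arm cannot do raises manip.IKError and nothing moves.
- manip.sign_off(): hands the job in; it is judged then, once.
Readings, each from a call of its own:
- manip.get_time(): time.
- manip.get_joint_positions(): joint angles.
- manip.get_joint_vel(): joint speeds.
- manip.get_tau(): joint torques, N m.
- manip.get_position(): TCP position.
- manip.get_ee_rot(): TCP orientation.
- manip.get_contact_force(): force on the tool from outside, world axes, zero at the start.
- manip.get_torque(): the same for the moment, N m.
- manip.get_width(): finger opening in m.
- manip.get_grip_force(): force on a finger pad.
Only numpy, scipy, OpenCV 4.12 (cv2) and the standard library are available. Lean on these libraries where they do the work, as an engineer would, in place of code of your own. Each camera call takes 0.05 s, during which the arm holds its last target. There are 200 camera calls.

## Working session

There is one attempt and no reset: what is moved stays moved. The work goes in short steps, each a Python script; the robot and the scene stay as the last script left them, time stands still between calls to the robot, and variables do not carry over. Pictures are saved under pics/ and viewed, at most 16 in all, crops included, and the job is handed in when it is done.

```bash
mkdir -p pics; python3 - <<'E'
from rig import manip
import cv2,pickle
d={}
for n in("scene","side","wrist"):
    c=manip.camera(n); d[n]=c
    cv2.imwrite(f"pics/{n}0.png",c["image"][:,:,::-1])
    print(n,{k:(v.round(3).tolist() if hasattr(v,'round') and k!='k1' else v) for k,v in c.items() if k!="image"})
pickle.dump(d,open("c0.pkl","wb"))
print(manip.get_time(),manip.get_position(),manip.get_ee_rot())
E
```

```text
scene {'fx': 463.61868359273365, 'fy': 463.61868359273365, 'cx': 319.80143647521663, 'cy': 244.19635348922918, 'k1': -0.008648042550603828, 'cam_to_world': [[-0.565, 0.599, -0.567, 0.998], [0.825, 0.411, -0.388, 0.301], [0.001, -0.687, -0.727, 0.755], [0.0, 0.0, 0.0, 1.0]]}
side {'fx': 563.8467907830823, 'fy': 563.8467907830823, 'cx': 319.2680522204317, 'cy': 238.47981716069276, 'k1': -0.179702172667061, 'cam_to_world': [[0.963, -0.218, 0.158, 0.237], [-0.269, -0.745, 0.61, -0.938], [-0.015, -0.63, -0.776, 1.179], [0.0, 0.0, 0.0, 1.0]]}
wrist {'fx': 373.08954424816545, 'fy': 373.08954424816545, 'cx': 318.2067364276821, 'cy': 244.6877322136182, 'k1': -0.052888376477627126, 'mount': [[-0.0, -0.957, -0.29, 0.074], [1.0, -0.0, -0.0, -0.001], [0.0, -0.29, 0.957, -0.121], [0.0, 0.0, 0.0, 1.0]]}
0.15 [6.24605684e-01 4.75861901e-05 2.52706923e-01] [-2.22083480e+00 -2.22083333e+00  1.28265501e-03]
```

View pics/scene0.png

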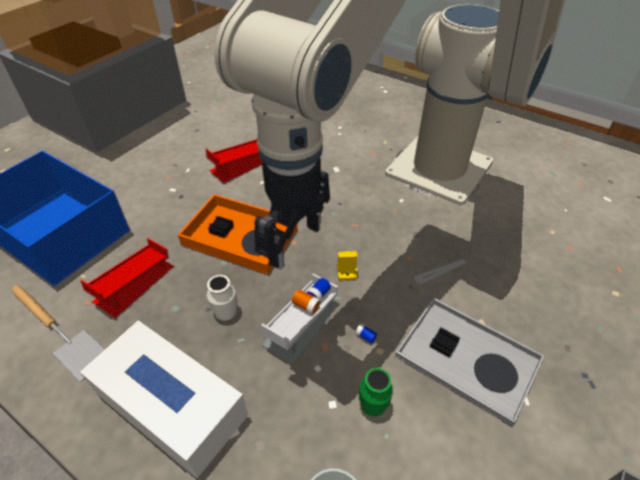

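View pics/side0.png

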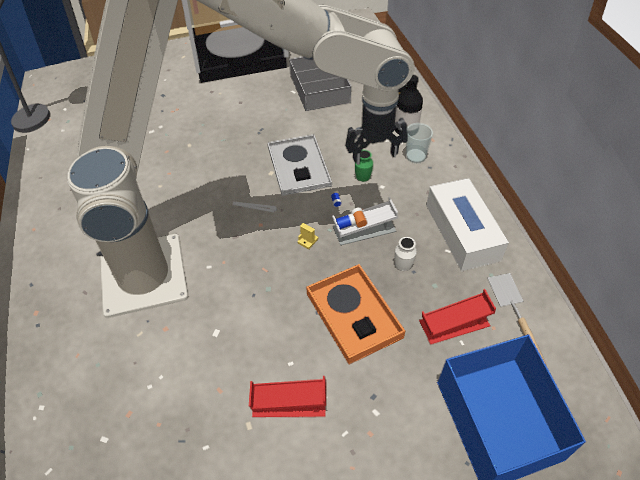

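In the scene view, the candidates are:
- **Blue vial:** the larger one is in the chute at (320,288). The small decoy is on the counter at (366,334).
- **Chute:** the aluminium one is at (300,312). The red decoys are at (125,277) and (235,158).
- **White vase:** at (222,297). The green vase is at (376,391), and a glass jar is at (333,475).
- **Containers:** the steel tray is at (470,358) and the orange vat at (237,232). The blue bin and the grey box are not part of the job.

I'll cast rays for rough positions from both views and check the choice in one close crop.

```bash
cat > h.py <<'E'
from rig import manip
import numpy as np, cv2
from scipy.spatial.transform import Rotation as R
def pose():
    T=np.eye(4);T[:3,:3]=R.from_rotvec(manip.get_ee_rot()).as_matrix();T[:3,3]=manip.get_position();return T
def snap(n):
    T=pose() if n=="wrist" else None
    c=manip.camera(n); c["T"]=T@c["mount"] if n=="wrist" else c["cam_to_world"]; return c
def rays(c,px):
    K=np.array([[c["fx"],0,c["cx"]],[0,c["fy"],c["cy"]],[0,0,1.]])
    u=cv2.undistortPoints(np.float64(px).reshape(-1,1,2),K,np.array([c["k1"],0,0,0.])).reshape(-1,2)
    T=c.get("T",c.get("cam_to_world")); return T[:3,3],np.c_[u,np.ones(len(u))]@T[:3,:3].T
def plane(c,px,z):
    o,d=rays(c,px); return o+d*((z-o[2])/d[:,2])[:,None]
def tri(c1,p1,c2,p2):
    o1,d1=rays(c1,[p1]);o2,d2=rays(c2,[p2])
    s=np.linalg.lstsq(np.c_[d1[0],-d2[0]],o2-o1,rcond=None)[0]
    a=o1+s[0]*d1[0];b=o2+s[1]*d2[0]; return (a+b)/2,np.linalg.norm(a-b)
def hsv(c): return cv2.cvtColor(c["image"],cv2.COLOR_RGB2HSV)
def blobs(m,amin=60):
    n,l,s,ce=cv2.connectedComponentsWithStats(m.astype(np.uint8)); 
    return [(int(s[i,4]),ce[i].round(1).tolist(),l==i) for i in np.argsort(-s[:,4]) if i and s[i,4]>=amin]
def down(yaw):  # tool x at world angle yaw, z down ; closing line y at yaw-90
    c,s=np.cos(yaw),np.sin(yaw); return R.from_matrix(np.array([[c,s,0],[s,-c,0],[0,0,-1.]])).as_rotvec()
E
python3 - <<'E'
from h import *; import pickle
d=pickle.load(open("c0.pkl","rb")); S,D=d["scene"],d["side"]
np.set_printoptions(precision=3,suppress=True)
for n,z,p in(("tray disc",.006,(295,153)),("tray cradle",.018,(302,174)),("vat disc",.007,(344,298)),("vat cradle",.026,(364,328)),("green rim",.088,(364,154)),("white rim",.088,(407,243)),("bracket top",.058,(309,228)),("white base",0,(405,266))): print(n,plane(D,[p],z)[0])
for n,z,p in(("tray disc",.006,(497,373)),("tray cradle",.018,(445,342)),("vat cradle",.026,(221,226)),("green rim",.088,(376,379)),("white rim",.088,(219,284)),("bracket top",.058,(347,256)),("chute l near",.06,(264,328))): print(n,plane(S,[p],z)[0])
for n,a,b in(("white rim",(219,284),(407,243)),("green rim",(376,379),(364,154)),("blue vial",(319,289),(345,222)),("amber",(304,300),(361,218))): print(n,tri(S,a,D,b))
im=S["image"][240:400,200:420,::-1]; cv2.imwrite("pics/crop1.png",cv2.resize(im,None,fx=3.5,fy=3.5,interpolation=cv2.INTER_CUBIC))
E
```

```text
tray disc [0.495 0.331 0.006]
tray cradle [0.491 0.223 0.018]
vat disc [ 0.484 -0.217  0.007]
vat cradle [ 0.5   -0.322  0.026]
green rim [0.665 0.182 0.088]
white rim [ 0.664 -0.156  0.088]
bracket top [ 0.449 -0.016  0.058]
white base [ 0.666 -0.163  0.   ]
tray disc [0.495 0.335 0.006]
tray cradle [0.497 0.235 0.018]
vat cradle [ 0.509 -0.304  0.026]
green rim [0.666 0.18  0.088]
white rim [ 0.665 -0.151  0.088]
bracket top [ 0.451 -0.008  0.058]
chute l near [ 0.679 -0.037  0.06 ]
white rim (array([ 0.665, -0.153,  0.085]), np.float64(0.001815939757196692))
green rim (array([0.666, 0.18 , 0.089]), np.float64(0.0023254001751161026))
blue vial (array([ 0.547, -0.012,  0.047]), np.float64(0.0038863428718545366))
amber (array([ 0.589, -0.017,  0.055]), np.float64(0.004265391381026142))
```

View pics/crop1.png

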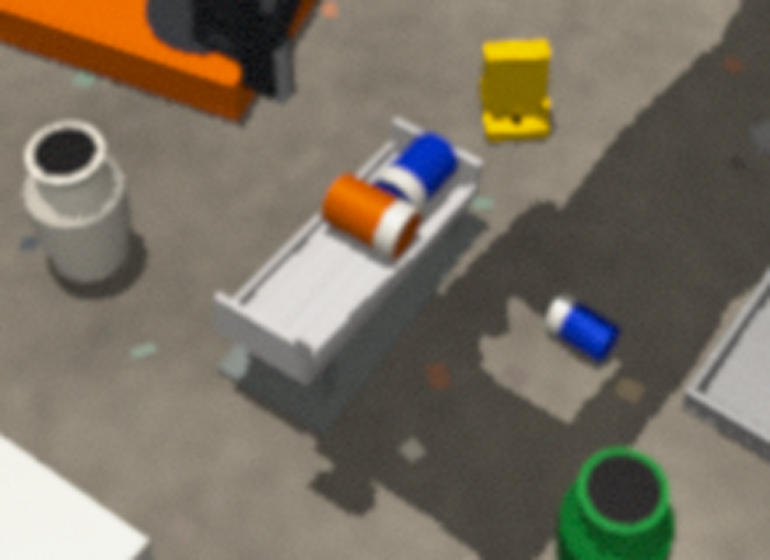

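View pics/wrist0.png

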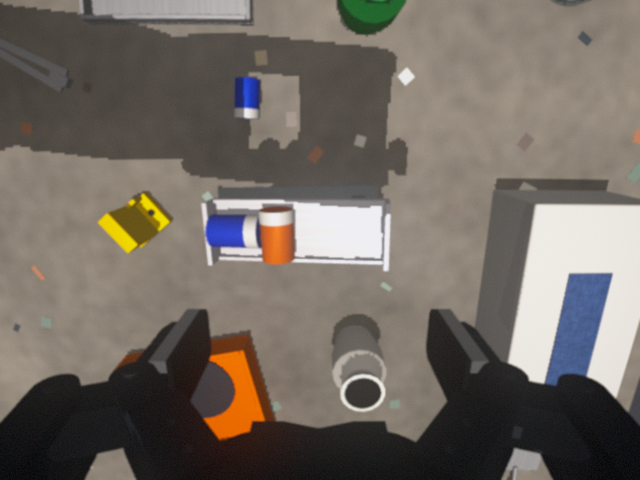

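The crop confirms the choice. The larger blue vial lies lengthwise against the stop in the aluminium chute, with amber across behind it, and the small blue decoy is on the counter. In the wrist view the chute runs from x=204 (stop) to x=388 (upper end) at v≈202–268, so it lies nearly along world x. The bracket is at (135,222), turned. Next I'll take close looks above the vat, tray and chute.

```bash
cat > look.py <<'E'
from h import *; import pickle
t0=manip.get_time(); d={}
for n,p in(("vat",(.49,-.265,.30)),("tray",(.495,.27,.30)),("chute",(.56,-.02,.25))):
    manip.move_to(p,down(np.pi/2)); manip.hold(.15); d[n]=snap("wrist"); print(n,manip.get_time()-t0)
    cv2.imwrite(f"pics/{n}1.png",d[n]["image"][:,:,::-1])
pickle.dump(d,open("c1.pkl","wb"))
cv2.imwrite("pics/m1.png",np.vstack([cv2.resize(np.hstack([d["vat"]["image"],d["tray"]["image"]]),(800,300)),cv2.resize(np.hstack([d["chute"]["image"]]*2),(800,300))])[:,:,::-1])
E
python3 look.py
python3 - <<'E'
from h import *; import pickle
c=pickle.load(open("c0.pkl","rb"))["wrist"]; 
T=np.eye(4);T[:3,:3]=R.from_rotvec([-2.2208,-2.2208,.00128]).as_matrix();T[:3,3]=[.6246,0,.2527];c["T"]=T@c["mount"]
print(plane(c,[(204,202),(211,263)],.052),plane(c,[(388,201),(388,268)],.0736),plane(c,[(233,231)],.06),plane(c,[(277,235)],.066))
E
```

```text
vat 1.35
tray 3.4833000000000003
chute 4.8416999999999994
[[ 0.52376543  0.01519827  0.052     ]
 [ 0.52525576 -0.04146979  0.052     ]] [[ 0.68062226  0.01985765  0.0736    ]
 [ 0.68374469 -0.03819596  0.0736    ]] [[ 0.54954526 -0.00897736  0.06      ]] [[ 0.58856133 -0.0109513   0.066     ]]
```

View pics/m1.png

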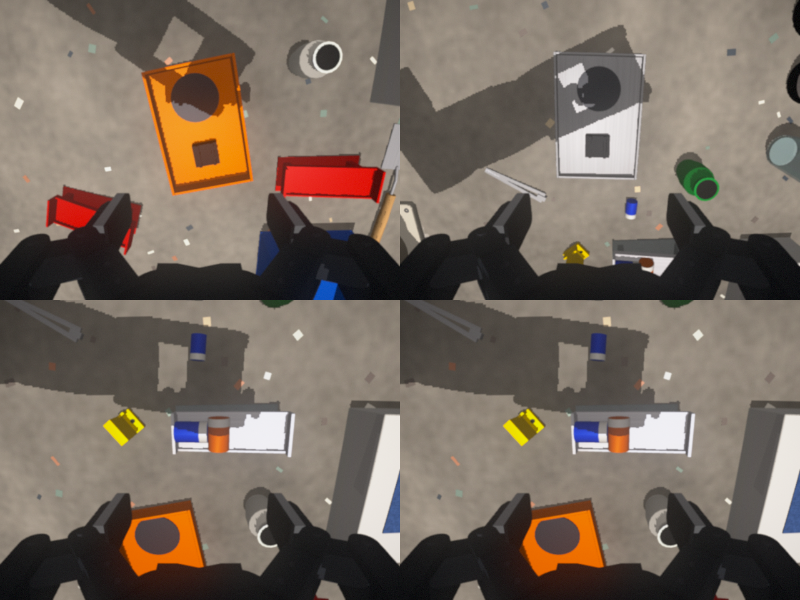

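View pics/chute1.png

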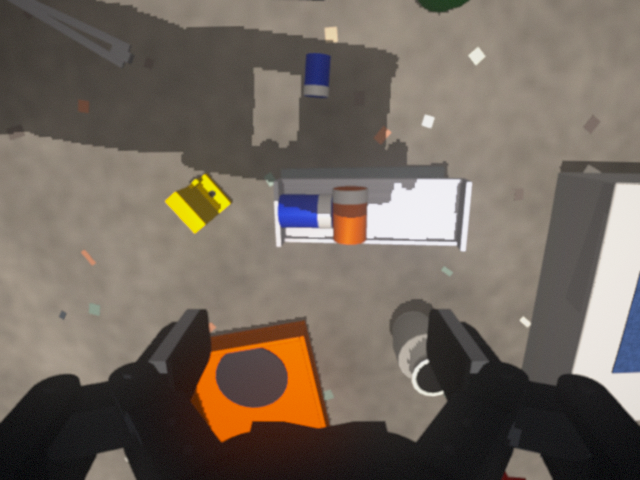

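Wrist views:
- **Vat:** rim, disc at full-res px ≈(310,155) and cradle at ≈(328,244), all clear.
- **Tray:** corners ≈(246,85), (390,85), (379,286), (251,286).
- **Chute:** stop at u≈279, upper end at u≈466, v≈180–245. Blue vial at (305,211), bracket at (198,203).

Now I'll compute the frames.

```bash
python3 - <<'E'
from h import *; import pickle
np.set_printoptions(precision=4,suppress=True)
d=pickle.load(open("c1.pkl","rb"))
def quad(m,c,z):
    h=cv2.convexHull(np.argwhere(m)[:,::-1].astype(np.int32)); e=5
    while True:
        q=cv2.approxPolyDP(h,e,True)[:,0]
        if len(q)<=4: break
        e+=1
    P=plane(c,q,z)[:,:2]; print(" px",q.tolist(),"\n",P,"sides",np.linalg.norm(P-np.roll(P,-1,0),axis=1),"centre",P.mean(0)); return P
c=d["vat"];H=hsv(c).astype(int);m=(H[...,0]>8)&(H[...,0]<22)&(H[...,1]>180)&(H[...,2]>60)
b=blobs(m,2000)[0];print("vat",b[:2]);P=quad(b[2],c,.034)
c2=d["tray"];print("tray");quadp=plane(c2,[(246,85),(390,85),(379,286),(251,286)],.018)[:,:2];print(quadp,np.linalg.norm(quadp-np.roll(quadp,-1,0),axis=1),quadp.mean(0))
for n,cc,zs,reg in(("vat",c,(.007,.025),[(310,155),(328,244)]),("tray",c2,(.006,.018),[(318,140),(316,233)])):
    V=cc["image"].max(2).astype(int)
    for z,(u,v) in zip(zs,reg):
        for th in(50,70,90):
            B=[b for b in blobs(V<th,150) if abs(b[1][0]-u)<15 and abs(b[1][1]-v)<15]
            if B: print(n,z,th,B[0][:2],plane(cc,[B[0][1]],z)[0])
c3=d["chute"];H=hsv(c3).astype(int)
print("blue");[print(b[:2],plane(c3,[b[1]],.06)) for b in blobs((H[...,0]>105)&(H[...,0]<130)&(H[...,1]>150),150)]
print("stop tops",plane(c3,[(275,183),(281,246)],.052),"upper",plane(c3,[(470,181),(463,250)],.0736))
im=np.hstack([cv2.resize(x,(400,400),interpolation=cv2.INTER_CUBIC) for x in(c3["image"][160:240,160:240],c3["image"][160:260,270:370])])
cv2.imwrite("pics/crop2.png",im[:,:,::-1])
E
```

```text
vat (22748, [321.5, 203.1])
 px [[404, 288], [276, 311], [228, 117], [374, 85]] 
 [[ 0.5869 -0.3583]
 [ 0.4418 -0.387 ]
 [ 0.4006 -0.1755]
 [ 0.5439 -0.1458]] sides [0.1479 0.2155 0.1463 0.2168] centre [ 0.4933 -0.2667]
tray
[[0.4221 0.3893]
 [0.5675 0.389 ]
 [0.5659 0.17  ]
 [0.416  0.1702]] [0.1454 0.219  0.1498 0.2191] [0.4929 0.2796]
vat 0.007 70 (2171, [315.6, 140.1]) [ 0.4871 -0.1985  0.007 ]
vat 0.007 90 (3458, [314.0, 147.8]) [ 0.4854 -0.2065  0.007 ]
tray 0.006 70 (3385, [320.7, 141.7]) [0.4976 0.3329 0.006 ]
tray 0.006 90 (3645, [320.3, 141.9]) [0.4972 0.3327 0.006 ]
tray 0.018 90 (1252, [315.4, 232.4]) [0.4917 0.235  0.018 ]
blue
(809, [295.5, 214.3]) [[ 0.5404 -0.0124  0.06  ]]
(603, [317.0, 69.0]) [[0.5586 0.1021 0.06  ]]
stop tops [[ 0.5228  0.0131  0.052 ]
 [ 0.5264 -0.0431  0.052 ]] upper [[ 0.6812  0.0182  0.0736]
 [ 0.682  -0.0398  0.0736]]
```

View pics/crop2.png

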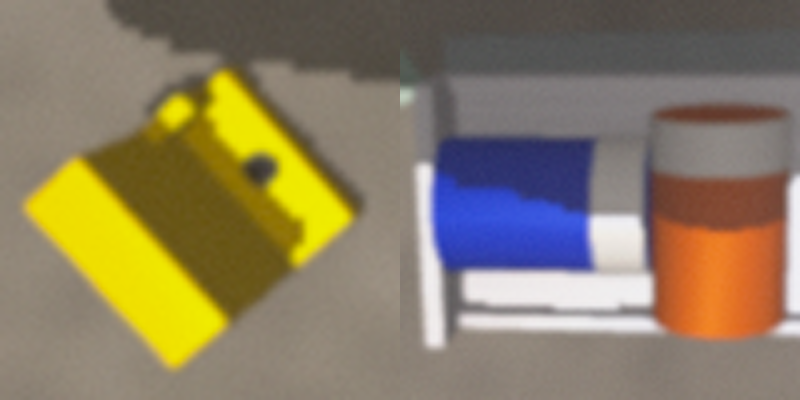

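```bash
python3 - <<'E'
from h import *; import pickle
np.set_printoptions(precision=4,suppress=True)
c=pickle.load(open("c1.pkl","rb"))["chute"]
P=plane(c,[(165,201),(176,191.4),(205.6,224.4),(195,233.6)],.058)[:,:2]
e=P-np.roll(P,-1,0);print("bracket",P.mean(0),np.linalg.norm(e,axis=1),np.degrees(np.arctan2(e[:,1],e[:,0])))
print("blue",plane(c,[(279.2,211),(332,211),(305.6,194.5),(305.6,227.5)],.049))
print("amber",plane(c,[(333,215),(366,215),(350,187),(350,244)],.054))
# IK checks: q6 for the poses
n=np.deg2rad
for nm,p,y in(("blue",(.548,-.013,.1),1.5),("blue+",(.548,-.013,.1),181.5),("vat",(.503,-.314,.1),101.3),("tray",(.492,.232,.1),-1.5),("tray+",(.492,.232,.1),178.5),("vatdisc",(.483,-.216,.1),101.3)):
    print(nm,manip.solve_ik(p,down(n(y))))
E
```

```text
bracket [ 0.4454 -0.0115] [0.0133 0.0369 0.013  0.0371] [-141.8055  128.5922   39.4092  -51.0566]
blue [[ 0.5254 -0.0118  0.049 ]
 [ 0.5718 -0.0118  0.049 ]
 [ 0.5487  0.0028  0.049 ]
 [ 0.5485 -0.0268  0.049 ]]
amber [[ 0.5726 -0.0143  0.054 ]
 [ 0.6012 -0.0142  0.054 ]
 [ 0.5867  0.0101  0.054 ]
 [ 0.588  -0.0406  0.054 ]]
blue [-0.0454  0.5381  1.8884 -0.      0.7151  1.4992]
blue+ [-0.0454  0.5381  1.8884 -0.      0.7151 -1.6424]
vat [-0.5781  0.5862  1.7868 -0.      0.7685 -0.7754]
tray [ 0.4187  0.5337  1.8977 -0.      0.7102  2.0157]
tray+ [ 0.4187  0.5337  1.8977 -0.      0.7102 -1.1259]
vatdisc [-0.443   0.5181  1.9306 -0.      0.6929 -0.6402]
```

Measurements agree with the stated sizes: blue vial 46×30 mm, bracket top 13×37 mm, vat sides 147×216 mm. Picking the blue vial now, with the tool tilted 8° to match the slope.

```bash
python3 - <<'E'
from h import *
n=np.deg2rad; t0=manip.get_time()
Q=R.from_euler("z",1.5,degrees=True)*R.from_euler("y",-8,degrees=True)*R.from_rotvec(down(np.pi)); rv=Q.as_rotvec(); z=-Q.as_matrix()[:,2]
print(z)
c=np.array([.5486,-.0122,.048])
manip.command_gripper(.055,25)
manip.move_to(c+z*.075,rv); manip.servo_line(c+z*.014,rv,.08)
print("F",manip.get_contact_force())
manip.command_gripper(.0,25); print("w",manip.get_width(),manip.get_grip_force())
manip.servo_line(c+z*.06,rv,.08); manip.servo_line(c+[-.02,0,.20],rv,.25)
manip.hold(1); print(manip.get_width(),manip.get_time()-t0)
w=snap("wrist");s=snap("scene")
cv2.imwrite("pics/b.png",np.hstack([cv2.resize(w["image"],(400,300)),cv2.resize(s["image"][220:360,220:407],(400,300))])[:,:,::-1])
E
```

```text
[-0.13912541 -0.00364313  0.99026807]
F [-0.53079674 -0.07650969  0.08605306]
w 0.028776287896729896 25.39554923772812
0.02929701677147464 5.5333000000000006
```

View pics/b.png

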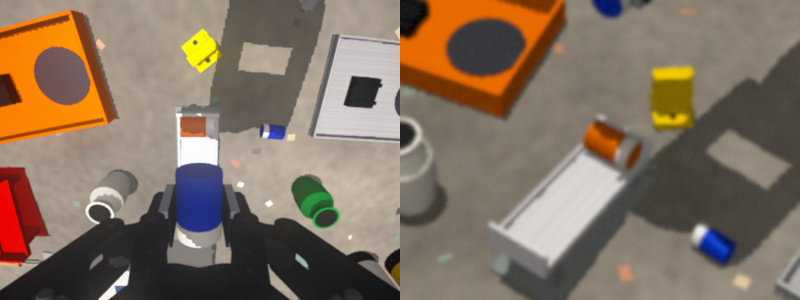

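Blue is held, and amber has rolled to the stop (scene crop (612,143), across the chute). Placing blue in the vat cradle.

```bash
python3 - <<'E'
from h import *
t0=manip.get_time(); p=np.array([.5027,-.3138,.053]); rv=down(np.deg2rad(101.3))
manip.move_to(p+[0,0,.15],rv); manip.servo_line(p+[0,0,.03],rv,.2); manip.servo_line(p+[0,0,.001],rv,.05)
print("F",manip.get_contact_force(),manip.get_position())
manip.command_gripper(.05); manip.servo_line(p+[0,0,.05],rv,.1); manip.servo_line(p+[0,-.03,.17],rv,.25)
manip.hold(.1); w=snap("wrist"); print(manip.get_time()-t0)
cv2.imwrite("pics/c.png",w["image"][:,:,::-1])
H=hsv(w).astype(int)
for b in blobs((H[...,0]>105)&(H[...,0]<130)&(H[...,1]>150),300): print(b[:2],plane(w,[b[1]],.045))
E
```

```text
F [-0.39842222  0.27677566  0.10817751] [ 0.50260662 -0.31377826  0.05376661]
4.4167000000000005
(1859, [468.3, 457.9]) [[ 0.70078752 -0.55322151  0.045     ]]
```

View pics/c.png

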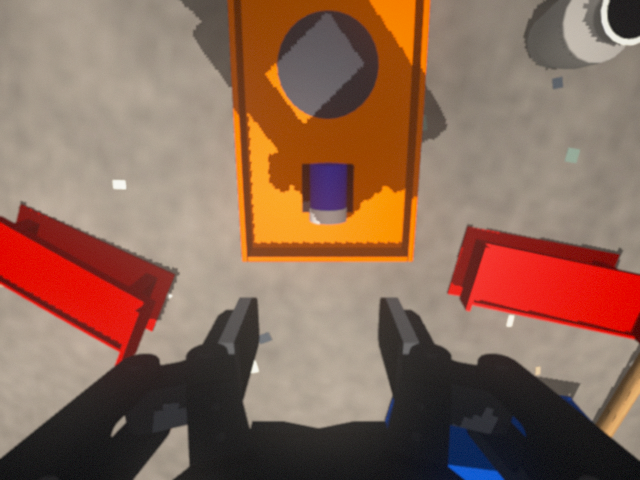

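Blue lies between the ribs at (328,193), centred in the cradle. Amber next: one look from hover, then the grasp.

```bash
python3 - <<'E'
from h import *
np.set_printoptions(precision=4,suppress=True)
t0=manip.get_time(); rv=down(np.deg2rad(181.5))
manip.command_gripper(.068,25); manip.move_to((.55,-.0135,.2),rv); manip.hold(.15); w=snap("wrist")
H=hsv(w).astype(int); 
for b in blobs((H[...,0]>5)&(H[...,0]<16)&(H[...,1]>150)&(H[...,2]>60),200): 
    ys,xs=np.where(b[2]); print(b[:2],xs.min(),xs.max(),ys.min(),ys.max())
    print(plane(w,[((xs.min()+xs.max())/2,ys.min()),((xs.min()+xs.max())/2,ys.max()),(xs.min(),b[1][1]),(xs.max(),b[1][1])],.049))
cv2.imwrite("pics/d.png",w["image"][:,:,::-1]); print(manip.get_time()-t0)
E
```

```text
(18015, [61.0, 134.1]) 0 170 16 248
[[ 0.4025 -0.1741  0.049 ]
 [ 0.5653 -0.1967  0.049 ]
 [ 0.4794 -0.2493  0.049 ]
 [ 0.479  -0.1215  0.049 ]]
(1370, [311.7, 221.3]) 287 333 205 239
[[ 0.5278 -0.0214  0.049 ]
 [ 0.5539 -0.021   0.049 ]
 [ 0.5406 -0.0384  0.049 ]
 [ 0.5397 -0.004   0.049 ]]
1.7832999999999988
```

View pics/d.png

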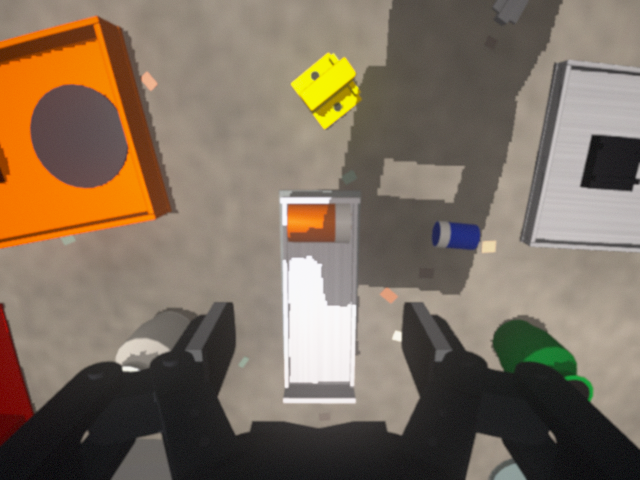

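Amber lies at the stop, (288–351, 205–240), centre ≈ (0.5405, −0.015). Grasping it by the ends and placing it in the tray.

```bash
python3 - <<'E'
from h import *
np.set_printoptions(precision=4,suppress=True)
t0=manip.get_time(); rv=down(np.deg2rad(181.5)); p=np.array([.5425,-.015,.063])
manip.move_to(p+[0,0,.05],rv); manip.servo_line(p,rv,.08); print("F",manip.get_contact_force())
manip.command_gripper(0,25); print("w",manip.get_width(),manip.get_grip_force())
if manip.get_width()<.04: raise SystemExit
manip.servo_line(p+[0,0,.04],rv,.1); print("w",manip.get_width()); manip.servo_line(p+[0,0,.12],rv,.25)
q=np.array([.4937,.233,.048]); rv=down(np.deg2rad(178.5))
manip.move_to(q+[0,0,.12],rv); manip.servo_line(q+[0,0,.03],rv,.2); manip.servo_line(q+[0,0,.001],rv,.05)
print("F",manip.get_contact_force(),manip.get_width())
manip.command_gripper(.06); manip.servo_line(q+[0,0,.05],rv,.1)
manip.move_to((.51,.24,.24),rv); manip.hold(.1); w=snap("wrist"); print(manip.get_time()-t0,manip.get_time())
cv2.imwrite("pics/e.png",w["image"][:,:,::-1])
E
```

```text
F [0.545  0.2619 0.359 ]
w 0.04530384346389161 25.74213534593582
w 0.0452749148297529
F [ 0.6365  0.9169 -0.5526] 0.04563934065266434
6.583300000000001 23.4083
```

View pics/e.png

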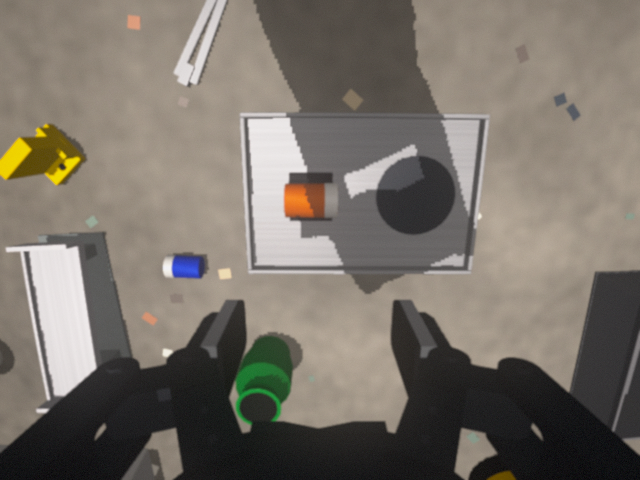

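Amber lies in the cradle at (312,201). Disc centre at (416,195). Checking the amber seat and disc numerically, then taking a look at the white vase.

```bash
python3 - <<'E'
from h import *
np.set_printoptions(precision=4,suppress=True)
im=cv2.imread("pics/e.png")[:,:,::-1]
w=manip.camera("wrist"); w["T"]=pose()@w["mount"]
print("vial",plane(w,[(285,201),(338,201),(312,183),(312,219)],.033),"disc",plane(w,[(416,195)],.006),"block",plane(w,[(289,173),(332,173),(289,220)],.016))
print("tray corners",plane(w,[(241,115),(488,116),(472,272),(250,272)],.018))
manip.command_gripper(.08,25); rv=down(np.pi); manip.move_to((.66,-.153,.26),rv); manip.hold(.15); w=snap("wrist")
cv2.imwrite("pics/f.png",w["image"][:,:,::-1]); print(manip.get_time())
import pickle; pickle.dump(w,open("f.pkl","wb"))
E
```

```text
vial [[0.4917 0.2101 0.033 ]
 [0.493  0.2569 0.033 ]
 [0.4765 0.2344 0.033 ]
 [0.5086 0.2334 0.033 ]] disc [[0.4938 0.3327 0.006 ]] block [[0.4691 0.2134 0.016 ]
 [0.4701 0.2525 0.016 ]
 [0.5129 0.2113 0.016 ]]
tray corners [[0.4175 0.174  0.018 ]
 [0.423  0.3906 0.018 ]
 [0.5693 0.389  0.018 ]
 [0.5635 0.1707 0.018 ]]
25.5417
```

View pics/f.png

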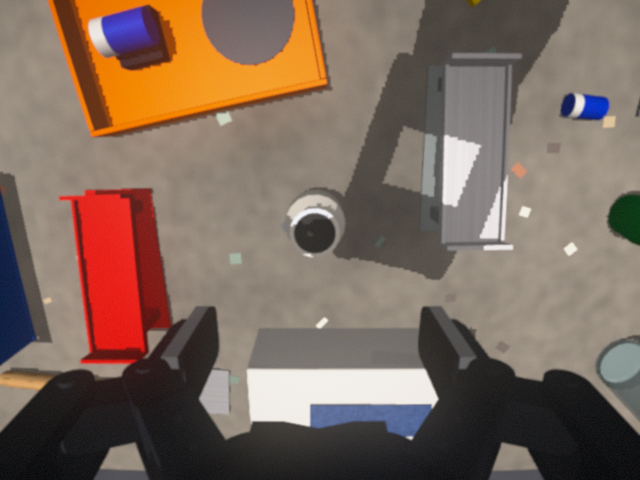

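The vase rim centre is at (315,231), clear of the red chute, the aluminium chute and the box. Picking and placing the vase.

```bash
python3 - <<'E'
from h import *; import pickle
np.set_printoptions(precision=4,suppress=True)
w=pickle.load(open("f.pkl","rb")); v=plane(w,[(315,231)],.088)[0]; print(v)
assert np.linalg.norm(v[:2]-[.665,-.153])<.008
t0=manip.get_time(); rv=down(np.pi); p=np.array([v[0],v[1],.046])
manip.move_to(p+[0,0,.1],rv); manip.servo_line(p,rv,.1); print("F",manip.get_contact_force())
manip.command_gripper(0,30); print("w",manip.get_width(),manip.get_grip_force())
if manip.get_width()<.048: raise SystemExit
manip.servo_line(p+[0,0,.02],rv,.08); print("w",manip.get_width()); manip.servo_line(p+[0,0,.15],rv,.25)
q=np.array([.4945,.3325,.052]); rv=down(np.deg2rad(178.5))
manip.move_to(q+[0,0,.15],rv); manip.servo_line(q+[0,0,.03],rv,.2); manip.servo_line(q+[0,0,.001],rv,.04)
print("F",manip.get_contact_force(),manip.get_width())
manip.command_gripper(.08); manip.servo_line(q+[0,0,.08],rv,.1)
manip.servo_line((.51,.32,.28),rv,.25); w=snap("wrist"); print(manip.get_time()-t0)
im1=w["image"]
manip.command_gripper(.045,25); rv=down(np.deg2rad(38.8)); manip.move_to((.4454,-.0115,.24),rv); manip.hold(.15); w=snap("wrist"); print(manip.solve_ik((.4454,-.0115,.05),rv),manip.get_time())
pickle.dump(w,open("g.pkl","wb"))
cv2.imwrite("pics/g.png",np.hstack([cv2.resize(im1,(400,300)),w["image"][40:340,120:520]])[:,:,::-1])
E
```

```text
[ 0.6628 -0.1545  0.088 ]
F [-0.5516 -0.0804 -1.0529]
w 0.05281746243889336 32.047038447344676
w 0.053046770440853146
F [-2.1538 -1.3855  4.5902] 0.05283645970997255
8.7333
[-0.0525  0.5416  2.1201  0.      0.4799  0.8411] 36.525
```

View pics/g.png

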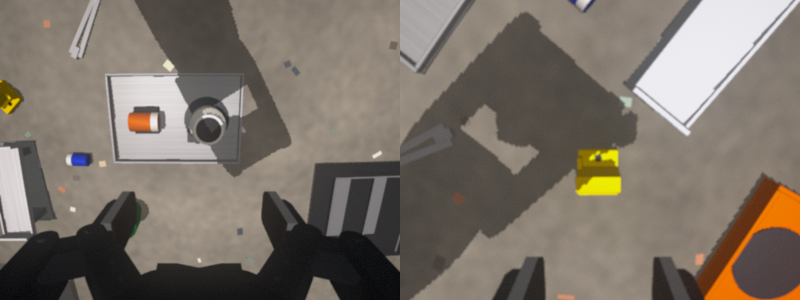

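The vase stands on the disc. The bracket is at crop (599,184), with its wide side along the current closing line, so the wrist must turn to yaw 129° to grip across its thickness.

```bash
python3 - <<'E'
from h import *; import pickle
np.set_printoptions(precision=4,suppress=True)
w=pickle.load(open("g.pkl","rb")); P=plane(w,[(297,212),(341,212),(297,235),(341,235),(319,224)],.058); print(P)
v=P[4]; v[:2]=(v[:2]+[.4454,-.0115])/2; print(v); assert np.linalg.norm(v[:2]-[.4454,-.0115])<.005
t0=manip.get_time(); rv=down(np.deg2rad(129)); p=np.array([v[0],v[1],.050])
manip.move_to(p+[0,0,.09],rv); manip.servo_line(p,rv,.1); print("F",manip.get_contact_force())
manip.command_gripper(0,30); print("w",manip.get_width(),manip.get_grip_force())
if not .010<manip.get_width()<.018: raise SystemExit
manip.servo_line(p+[0,0,.02],rv,.08); print("w",manip.get_width()); manip.servo_line(p+[0,0,.15],rv,.25)
q=np.array([.4831,-.2157,.057]); rv=down(np.deg2rad(101.3))
manip.move_to(q+[0,0,.15],rv); manip.servo_line(q+[0,0,.03],rv,.2); manip.servo_line(q+[0,0,.001],rv,.04)
print("F",manip.get_contact_force(),manip.get_width())
manip.command_gripper(.045); manip.servo_line(q+[0,0,.08],rv,.1)
manip.servo_line((.49,-.25,.28),rv,.25); manip.hold(.2); w=snap("wrist"); s=snap("side"); print(manip.get_time())
cv2.imwrite("pics/i.png",np.hstack([w["image"][:300,120:520],cv2.resize(s["image"][120:360,240:440],None,fx=1.25,fy=1.25)[:,:400] if 0 else cv2.resize(s["image"][120:345,220:520],(400,300))])[:,:,::-1])
E
```

```text
[[ 0.4423  0.0088  0.058 ]
 [ 0.4651 -0.0196  0.058 ]
 [ 0.4267 -0.0034  0.058 ]
 [ 0.45   -0.0322  0.058 ]
 [ 0.4457 -0.0118  0.058 ]]
[ 0.4456 -0.0117  0.058 ]
F [-0.2441  1.1752  0.9191]
w 0.013722074805443246 30.485705137252808
w 0.013353427523198416
F [-0.2814  0.3694 -0.6537] 0.01350284924324707
45.275
```

View pics/i.png

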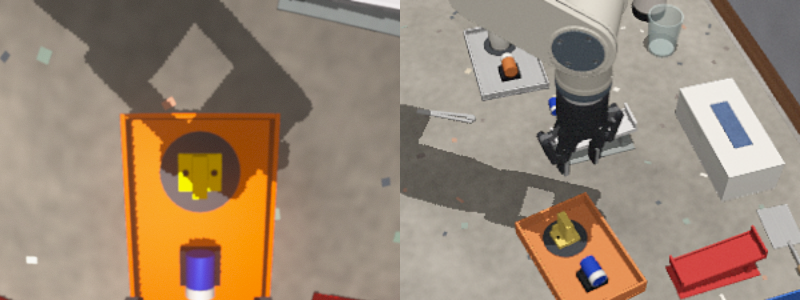

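The bracket stands centred on the disc. One numeric check of the blue seat and the vase from the free cameras, then hand in.

```bash
python3 - <<'E'
from h import *
np.set_printoptions(precision=4,suppress=True)
T=np.eye(4);T[:3,:3]=R.from_rotvec(down(np.deg2rad(101.3))).as_matrix();T[:3,3]=[.5027,-.3438,.223]
c=manip.camera("wrist");c["T"]=T@c["mount"]
Y=np.deg2rad(11.3); M=np.array([[np.cos(Y),np.sin(Y)],[-np.sin(Y),np.cos(Y)]])
print("blue ends/sides in vat:",(plane(c,[(328,163),(328,225),(308,190),(348,190)],.040)[:,:2]-[.4933,-.2667])@M.T)
w=snap("scene");
cv2.imwrite("pics/j.png",cv2.resize(w["image"][270:430,370:570],(600,480))[:,:,::-1])
E
```

```text
blue ends/sides in vat: [[ 0.0014 -0.0275]
 [ 0.0017 -0.0786]
 [-0.0148 -0.0492]
 [ 0.0178 -0.0492]]
```

View pics/j.png

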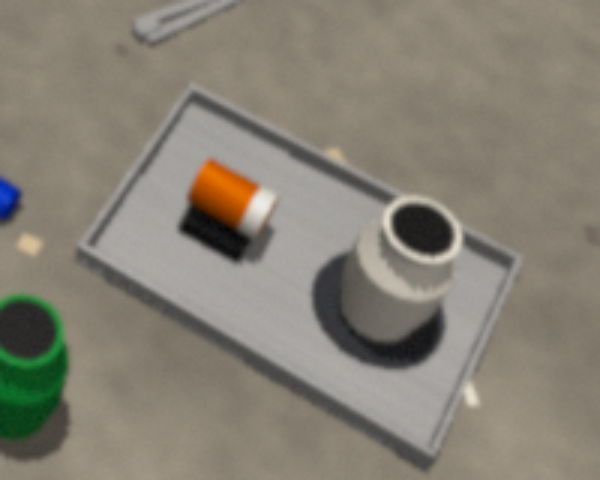

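Blue sits within about 2 mm across and 5 mm along. The vase base is central on its disc at (385,300), amber is seated, and the green vase stands where it was.

```bash
python3 - <<'E'
from h import *
w=snap("scene"); print(plane(w,[(370+422/3,270+228/3)],.094))
print(manip.get_time()); print(manip.sign_off())
E
```

```text
[[0.49487552 0.33289684 0.094     ]]
45.425
the job is handed in; nothing more can be done
None
```

I made up both kits and handed the job in at about 45 s of the 106 s allowed; the system gave no verdict, but my last camera checks put all four pieces in tolerance, with the green vase left standing in place.

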